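Push the brass dial plate into the slanted spring clip of the finishing rack

ROBOT

A 6-joint arm with a two-finger parallel gripper is mounted at the origin on the work surface. World frame = base frame: x ahead of the robot, y to its left, z up, the work surface at z = 0. Lengths are in m, angles in degrees, forces in N, time in s.
With the tool pointing down it reaches from about 0.25 to 0.725 m from the base axis. Payload 9.7 kg.
Tool frame: the origin (TCP) lies midway between the tips of the shut fingers; the grasp point (between the pads) lies 19 mm behind it; z points along the fingers, y is the direction in which the jaws open and shut (so a half turn about z gives the same grasp; the last joint's range is limited). The gripper opens to 85 mm and grips with 20 to 120 N. Pads are 22 mm wide; open, the fingers measure 114 mm over their backs; the gripper's body (76 mm by 85 mm) begins 54 mm behind the grasp point. The pads swing forward as they close: fully open they stand 13 mm farther back than shut.
Start: joints at [72.995, 4.979, 10.078, 95.1, 0, 90], TCP at [0.161, 0.526, 0.231] pointing down, gripper open.
Joint ranges: [-179.16, 179.16], [-48.56, 103.87], [-65.8, 70.77], [-126.05, 130.52], [-82.76, 87.17], [-180, 180]. Speed limits (degrees/s): [127.2, 127.2, 147.25, 180, 180, 180].

INTERFACE

Orientations are given as a 3x3 rotation matrix whose columns are the frame's x, y, z axes.
In Python, from rig import get_obs, eyes, workorder gives the robot as it stands.
- The arm moves only by the shell command python3 -m creep 'ROWS' [FORCE]. ROWS is JSON, a list of rows, each a list of 3 entries, a list of its own where there are three numbers: the shift along the tool's x, y, z in cm, then the turn, a rotation vector about the tool's x, y, z in rad, then the closure, from 0 (fully open) to 1 (shut). In form: [[[tx, ty, tz], [rx, ry, rz], jaw], ...]. A call has 1 to 8 rows; each row is the pose to reach, as a shift and turn from the pose measured when the call began, along the tool's axes at that moment; what a row does not reach only later rows make up. A row lasts 1/10 s, in which the tool goes at most 50 mm and 8.59 degrees, less where a joint would pass 70% of its speed; a pose out of reach is approached as far as the arm can. A call with a gripper value outside its range is refused whole. The fingers move at their own pace and stop on an object; FORCE is the grip in N (left out, the last holds). Time passes only in rows, so rows that repeat a pose let the fingers close. It gives the time, the measured TCP pose, the force and the opening at its end, in the units of the state.
- get_obs(): the state, without advancing time (a new reading comes with each control period).
- eyes.get_image(name): name is "side" or "top" or "wrist"; returns a dict with "frame" (480x640x3 uint8, blue, green, red), "K" (3x3 intrinsics, pixels), "xyz" and "orientation" of the camera in the world; the wrist camera has in their place "mount" (4x4, takes a point from camera to tool coordinates, whose origin is the TCP and whose axes are the flange's). Camera axes: x right, y down, z forward; pixel columns grow to the right and rows downward; lengths in m; the calibration is good to about 2 mm. A picture is of the moment at which its call begins: read the wrist's pose just before it. There is no depth.
- workorder.close_job(): hands the job in, once; it reports no verdict.
The state is a dict: "t": time; "qpos": joint angles; "qvel": joint speeds; "joint_torque": joint torques, N m; "tcp_pos": TCP position; "eef_rot": TCP orientation; "ft_force": force on the tool from outside, world axes, zero at the start; "moment": the same for the moment, N m; "opening": finger opening in m.
Only numpy, scipy, OpenCV 4.12 (cv2) and the standard library are available. Lean on these libraries where they do the work, as an engineer would, in place of code of your own. Each camera call takes 0.05 s, during which the arm holds its last target.

TASK

Take the brass clock dial plate out of its wooden stand and push it, edge first, into the slanted spring clip slot of the finishing rack until its lower edge rests fully home on the slot floor, then let go of it. Leave the white dial standing undisturbed in its own stand.

Things in the scene. Friction and masses are not known exactly. Their poses are not given: they have to be found in the camera images.
- brass_dial_center (a point): Centre of the loose brass dial plate (0.3-0.5 kg, grey ring, both faces alike): 5 mm thick along its x, 100 wide along y, 110 high along z. At the start it stands upright, lower edge 8 mm and top edge 118 mm above the table, its lowest 22 mm in the stand's slot (1 mm play each side of its thickness). The rest is free to be pinched across the thickness; it lifts straight up.
- stand_brass: Fixed wooden stand that holds the brass dial at the start: 56 mm (x) by 130 mm (y), 30 mm high, slot along its y; origin at the centre of its underside on the table. A second, equal stand holds the white dial; which of the two is nearer the rack varies.
- white_dial_center (a point): Centre of the white dial plate (loose, same size as the brass one, standing the same way in its own stand). To be left where it is.
- clip: Slot of the fixed pale grey-blue rack. Origin: middle of the slot floor, where the middle of the plate's lower edge comes to rest, 42 mm above the table. z points out of the mouth, 30 degrees from vertical, leaning roughly towards the robot; y runs along the slot (plate width, level); x is the plate's thickness direction, up and away. Plate home: its centre 55 mm out along z, faces square to x.
- clip_mouth (a point): Middle of the slot's mouth, 53 mm out along the clip's z; same axes. The mouth is 17 mm wide along x between a green flared rest (-x) and two flared steel lips (+x), 108 mm between the side cheeks along y (4 mm play each side of the plate), whose tops flare and end at z = 57 mm of the clip. Nothing of the rack stands higher, so the upper half of the seated plate stays free.
- clip_nose (a point): Pinch point of the slot, 30 mm out along the clip's z; same axes. Here two steel spring leaves (y = +-28 mm, 18 wide) press towards the rigid green rest (face at clip x = -2.5 mm), leaving a 2 mm gap that the 5 mm plate forces open. They press about 5 N each and rub: pushing in along -z takes some 5 to 20 N; the plate does not drop in by itself and stays where it is left.
Not all that is in view belongs to the job. What is shaped like the part that bears brass_dial_center but blue, green or red is not meant.

How it is judged (in metres and radians):
At the end, for the whole second after the job is handed in: The brass dial sits in the clip slot with its lower edge on the slot floor (within 4 mm), its centre within 6 mm of the slot's mid plane and 8 mm sideways, square to the slot within 0.1 rad, and stays there when let go; the white dial still stands upright in its own stand (z of brass_dial_center in the frame of clip between 0.051 and 0.059 m and x of brass_dial_center in the frame of clip between -0.006 and 0.006 m and y of brass_dial_center in the frame of clip between -0.008 and 0.008 m and angle between the z axis of brass_dial_center and the z axis of clip, either way round below 0.1 rad and angle between the x axis of brass_dial_center and the x axis of clip, either way round below 0.1 rad and distance between white_dial_center and stand_brass above 0.1 m and angle between white_dial_center's own z axis and vertical below 0.15 rad); the robot touches nothing.
It fails at once if the white dial is pushed or lifted from its place (more than 15 mm) (distance of white_dial_center from where it was at the start of the episode above 0.015 m).
It also fails if it takes over 40 s, if anything falls off the work surface, if the arm or the gripper's body presses on something with over 40 N, if the wrist force passes 120 N, or if a joint passes its speed limit or range.

## Working session

There is one attempt and no reset: what is moved stays moved. The work goes in short steps, Python scripts to look and compute and a shell command to move; the robot and the scene stay as the last step left them, time stands still between calls to the robot, and variables do not carry over. Pictures are saved under pics/ and viewed, and the job is handed in when it is done.

```bash
ls; mkdir -p pics; python3 - <<'E'
from rig import get_obs, eyes
import cv2
o=get_obs(); print(o)
for n in ("side","top","wrist"):
    im=eyes.get_image(n); cv2.imwrite(f"pics/a_{n}.png",im["frame"])
    print(n,{k:v for k,v in im.items() if k!="frame"})
E
```

```text
pics
{'t': 0.0, 'qpos': array([7.29952166e+01, 5.01046323e+00, 1.00350978e+01, 9.50992099e+01,
       1.47970479e-03, 8.99981520e+01]), 'qvel': array([ 0.01025912,  0.00961333, -0.03080626, -0.01705748,  0.04133899,
        0.01804544]), 'joint_torque': array([-1.12399139e-03, -5.20392931e+01,  4.64800429e+01,  1.64735690e-02,
       -1.38005812e-04,  2.61610791e-05]), 'tcp_pos': array([0.16077589, 0.52574244, 0.23059494]), 'eef_rot': array([[-9.56289766e-01,  2.92420450e-01, -4.05347203e-04],
       [ 2.92420730e-01,  9.56288966e-01, -1.23712749e-03],
       [ 2.58676794e-05, -1.30158428e-03, -9.99999153e-01]]), 'ft_force': array([-0.85304275,  0.70689915,  0.63669125]), 'moment': array([ 0.00899048, -0.02343855,  0.04368569]), 'opening': 0.08511155798660498}
side {'K': array([[587.56629801,   0.        , 311.72709075],
       [  0.        , 587.56629801, 234.50829524],
       [  0.        ,   0.        ,   1.        ]]), 'xyz': array([0.42004467, 0.86836449, 0.75896931]), 'orientation': array([[-0.99540796, -0.04718332,  0.08328706],
       [-0.09474009,  0.61000988, -0.78670977],

[... 248 characters left out ...]
05584,  1.0088167 ]), 'orientation': array([[ 0.01459387, -0.98009996,  0.1979674 ],
       [-0.99987941, -0.01535608, -0.00231546],
       [ 0.00530938, -0.19790973, -0.98020587]])}
wrist {'K': array([[373.07769802,   0.        , 323.08271788],
       [  0.        , 373.07769802, 244.95722093],
       [  0.        ,   0.        ,   1.        ]]), 'mount': array([[-6.31187539e-04, -9.56826294e-01, -2.90659672e-01,
         7.31886931e-02],
       [ 9.99999750e-01, -5.11098053e-04, -4.89078254e-04,
        -6.90392503e-04],
       [ 3.19407341e-04, -2.90659908e-01,  9.56826377e-01,
        -1.42574602e-01],
       [ 0.00000000e+00,  0.00000000e+00,  0.00000000e+00,
         1.00000000e+00]])}
```

View pics/a_side.png

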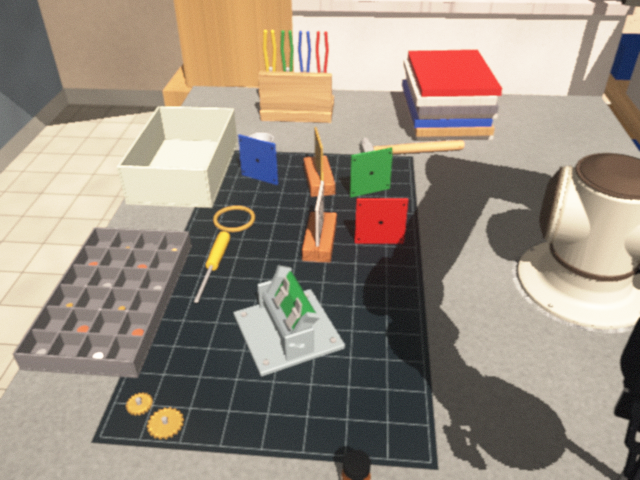

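View pics/a_top.png

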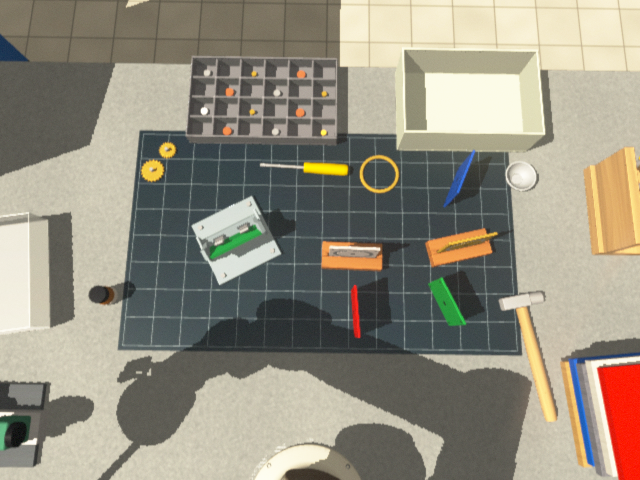

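View pics/a_wrist.png

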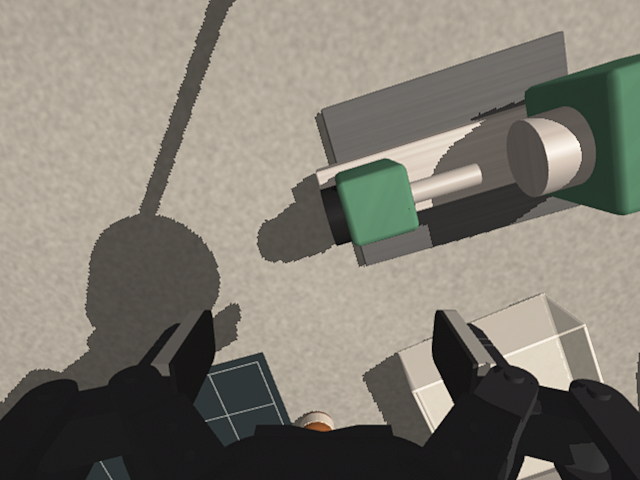

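```bash
python3 - <<'E'
import cv2
t=cv2.imread("pics/a_top.png"); s=cv2.imread("pics/a_side.png")
cv2.imwrite("pics/b1.png",cv2.resize(t[185:295,180:295],None,fx=5,fy=5,interpolation=cv2.INTER_CUBIC))
cv2.imwrite("pics/b2.png",cv2.resize(t[210:290,400:520],None,fx=6,fy=6,interpolation=cv2.INTER_CUBIC))
cv2.imwrite("pics/b3.png",cv2.resize(s[255:380,225:350],None,fx=4.8,fy=4.8,interpolation=cv2.INTER_CUBIC))
cv2.imwrite("pics/b4.png",cv2.resize(s[120:270,270:370],None,fx=4,fy=4,interpolation=cv2.INTER_CUBIC))
E
```

```text
(no output)
```

View pics/b1.png

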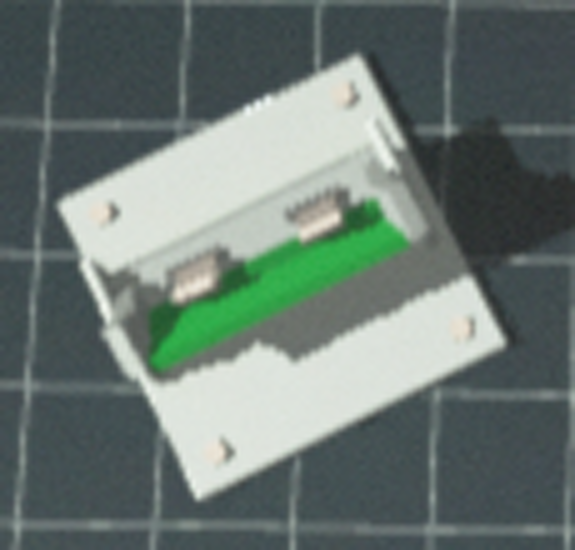

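View pics/b2.png

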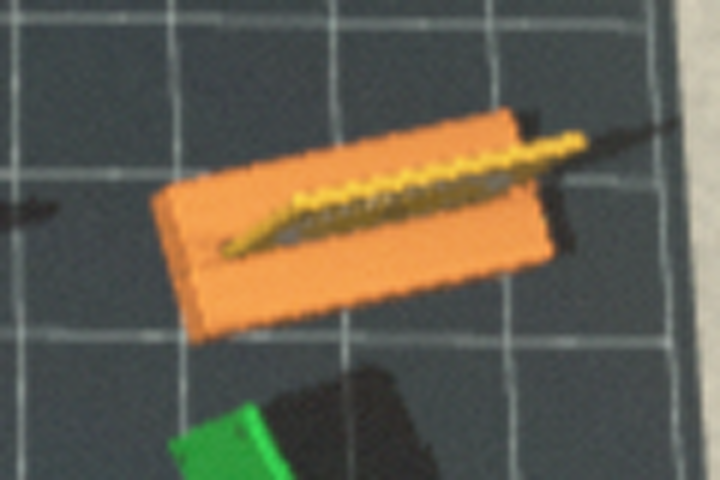

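View pics/b3.png

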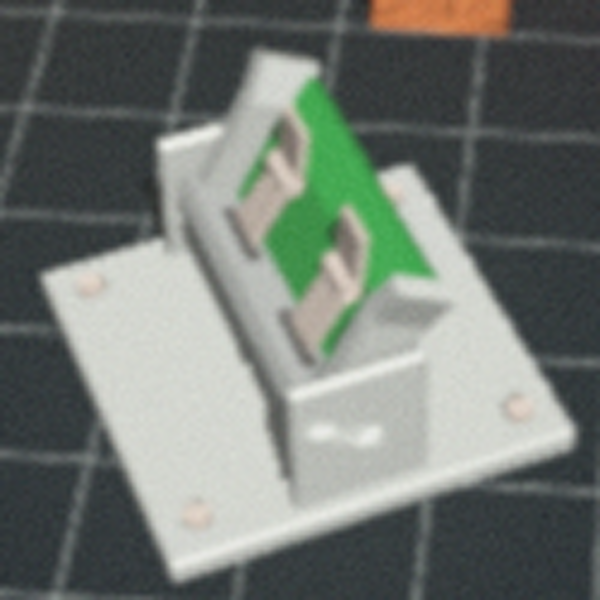

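View pics/b4.png

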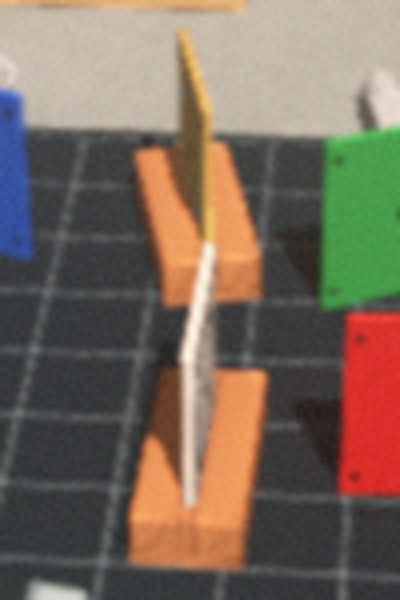

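```bash
cat > h.py <<'E'
import numpy as np, cv2
from rig import get_obs, eyes
CAM={'side':(np.array([[587.56629801,0,311.72709075],[0,587.56629801,234.50829524],[0,0,1]]),np.array([0.42004467,0.86836449,0.75896931]),np.array([[-0.99540796,-0.04718332,0.08328706],[-0.09474009,0.61000988,-0.78670977],[-0.01368635,-0.79098779,-0.61167884]])),
'top':(np.array([[461.10029569,0,325.55952837],[0,461.10029569,239.01615701],[0,0,1]]),np.array([0.34253164,-0.02705584,1.0088167]),np.array([[0.01459387,-0.98009996,0.1979674],[-0.99987941,-0.01535608,-0.00231546],[0.00530938,-0.19790973,-0.98020587]]))}
def plane(cam,uv,z):
    K,c,R=CAM[cam] if isinstance(cam,str) else cam
    d=R@np.linalg.solve(K,[uv[0],uv[1],1]); return c+d*(z-c[2])/d[2]
def proj(cam,p):
    K,c,R=CAM[cam] if isinstance(cam,str) else cam
    q=K@(R.T@(np.asarray(p)-c)); return q[:2]/q[2]
def tri(obs):
    A=np.zeros((3,3));b=np.zeros(3);L=[]
    for cam,uv in obs:
        K,c,R=CAM[cam] if isinstance(cam,str) else cam
        d=R@np.linalg.solve(K,[uv[0],uv[1],1]); d/=np.linalg.norm(d)
        P=np.eye(3)-np.outer(d,d);A+=P;b+=P@c;L.append((P,c))
    x=np.linalg.solve(A,b); return x,[round(float(np.linalg.norm(P@(x-c)))*1000,1) for P,c in L]
def wrist(save=None):
    o=get_obs(); im=eyes.get_image("wrist")
    M=im["mount"];R=o["eef_rot"]
    if save: cv2.imwrite(save,im["frame"])
    return (im["K"],o["tcp_pos"]+R@M[:3,3],R@M[:3,:3]),im["frame"]
def rel(T,Rt):
    "shift cm, rotvec from current pose to target"
    o=get_obs();R=o["eef_rot"]
    return np.round(R.T@(np.asarray(T)-o["tcp_pos"])*100,2),np.round(cv2.Rodrigues(R.T@Rt)[0].ravel(),3)
E
python3 - <<'E'
from h import *
f=lambda x,y:(x/6+400-.4,y/6+210-.4)
C=[plane('top',f(*p),.03) for p in [(178,188),(512,108),(553,258),(205,332)]]
print(np.round(C,4)); print("mid",np.mean(C,0), "len",np.linalg.norm(C[0]-C[1]),np.linalg.norm(C[3]-C[2]),np.linalg.norm(C[1]-C[2]),np.linalg.norm(C[0]-C[3]))
d=C[1]-C[0]+C[2]-C[3];print("dir",d/np.linalg.norm(d))
E2=[plane('top',f(*p),.118) for p in [(295,198),(583,138)]]
print(np.round(E2,4),np.mean(E2,0),np.linalg.norm(E2[0]-E2[1]));d=E2[1]-E2[0];print(d/np.linalg.norm(d))
# side view: plate top corners (b4)
g=lambda x,y:(x/4+270-.4,y/4+120-.4)
E3=[plane('side',g(*p),.118) for p in [(208,108),(183,32)]];print(np.round(E3,4),np.mean(E3,0))
# rack
r=lambda x,y:(x/5+180-.4,y/5+185-.4)
s=lambda x,y:(x/4.8+225-.4,y/4.8+255-.4)
for n,a,b in [("scrA",(107,211),(91,283)),("B",(346,93),(395,190)),("C",(462,327),(518,406)),("D",(220,451),(197,514))]:
  for q in ((b),): pass
  print(n,plane('top',r(*a),.01),)
for n,b in [("a",(91,283)),("b",(395,190)),("c",(518,406)),("d",(197,514))]: print(n,plane('side',s(*b),.01))
E
```

```text
[[ 0.5395 -0.2541  0.03  ]
 [ 0.5711 -0.3765  0.03  ]
 [ 0.5159 -0.3883  0.03  ]
 [ 0.4872 -0.2622  0.03  ]]
mid [ 0.52841873 -0.32025785  0.03      ] len 0.12641357370749157 0.12935001772349067 0.05635677505385343 0.05295248393362837
dir [ 0.23591152 -0.97177454  0.        ]
[[ 0.519  -0.272   0.118 ]
 [ 0.5407 -0.368   0.118 ]] [ 0.52988235 -0.32002711  0.118     ] 0.09838237468610517
[ 0.22031259 -0.97542932  0.        ]
[[ 0.5157 -0.2739  0.118 ]
 [ 0.5375 -0.3623  0.118 ]] [ 0.52657874 -0.31811135  0.118     ]
scrA [0.5675744  0.24729664 0.01      ]
B [0.6235106  0.14393833 0.01      ]
C [0.51778707 0.08793365 0.01      ]
D [0.46145844 0.19098618 0.01      ]
a [0.62118739 0.14329119 0.01      ]
b [0.51388135 0.08467543 0.01      ]
c [0.4594896  0.19069324 0.01      ]
d [0.56484435 0.24830638 0.01      ]
```

```bash
python3 - <<'E'
from h import *
r=lambda x,y:(x/5+180-.4,y/5+185-.4)
s=lambda x,y:(x/4.8+225-.4,y/4.8+255-.4)
y=np.array([-0.478,0.878,0]);n=np.array([.878,.478,0]);z=-.5*n+np.array([0,0,.866]);x=.866*n+np.array([0,0,.5])
a,e=tri([('top',r(413,243)),('side',s(312,80))]);print(a,e)
b,e=tri([('top',r(155,370)),('side',s(438,275))]);print(b,e)
m=(a+b)/2;print(m,np.linalg.norm(a-b),(b-a)/np.linalg.norm(a-b))
c=m-.055*z+.0085*x;print("clip guess",c)
# target view pose
Rt=np.column_stack([y,x,-z]);print(np.round(Rt,3))
T=np.array([.545,.165,.042])+.2*z;print(T,rel(T,Rt))
yb=np.array([.975,.223,0]);Rb=np.column_stack([np.cross(yb,[0,0,-1]),yb,[0,0,-1]])
print(rel([.529,-.32,.074],Rb))
E
```

```text
[0.54094085 0.10151611 0.07883815] [0.4, 0.4]
[0.48553819 0.20281983 0.08494239] [0.5, 0.5]
[0.51323952 0.15216797 0.08189027] 0.1156250775669026 [-0.47915779  0.87613964  0.05279341]
clip guess [0.54384748 0.16883153 0.03851027]
[[-0.478  0.76   0.439]
 [ 0.878  0.414  0.239]
 [ 0.     0.5   -0.866]]
[0.4572 0.1172 0.2152] (array([-40.29, -30.4 ,   1.59]), array([-0.498, -0.203,  0.757]))
(array([-59.95, -70.1 ,  15.75]), array([-1.000e-03,  1.000e-03,  1.049e+00]))
```

```bash
python3 -m creep '[[[-40.3,-30.4,1.6],[-0.498,-0.203,0.757],0],[[-40.3,-30.4,1.6],[-0.498,-0.203,0.757],0],[[-40.3,-30.4,1.6],[-0.498,-0.203,0.757],0],[[-40.3,-30.4,1.6],[-0.498,-0.203,0.757],0],[[-40.3,-30.4,1.6],[-0.498,-0.203,0.757],0],[[-40.3,-30.4,1.6],[-0.498,-0.203,0.757],0],[[-40.3,-30.4,1.6],[-0.498,-0.203,0.757],0],[[-40.3,-30.4,1.6],[-0.498,-0.203,0.757],0]]' 60
python3 - <<'E'
from h import *
y=np.array([-0.478,0.878,0]);n=np.array([.878,.478,0]);z=-.5*n+np.array([0,0,.866]);x=.866*n+np.array([0,0,.5])
print(rel([.457,.117,.215],np.column_stack([y,x,-z])))
E
```

```text
t: 0.95
tcp_pos: [0.3933, 0.204, 0.2187]
eef_rot: [[-0.479, 0.759, 0.442], [0.878, 0.414, 0.24], [-0.001, 0.503, -0.864]]
ft_force: [1.0, 1.1, -0.4]
opening: 0.0855
(array([-10.69,   1.04,   1.05]), array([0.003, 0.   , 0.001]))
```

```bash
python3 -m creep '[[[-10.7,1.0,1.0],[0.003,0,0],0],[[-10.7,1.0,1.0],[0.003,0,0],0],[[-10.7,1.0,1.0],[0.003,0,0],0],[[-10.7,1.0,1.0],[0.003,0,0],0],[[-10.7,1.0,1.0],[0.003,0,0],0]]'
python3 - <<'E'
from h import *
c,f=wrist("pics/w1.png"); np.savez("w1.npz",K=c[0],c=c[1],R=c[2]); print(c[1])
E
```

```text
t: 1.45
tcp_pos: [0.4562, 0.1169, 0.215]
eef_rot: [[-0.479, 0.761, 0.439], [0.878, 0.415, 0.239], [-0.0, 0.5, -0.866]]
ft_force: [-0.5, 0.8, -0.3]
opening: 0.0853
[0.35895265 0.14717163 0.33847001]
```

View pics/w1.png

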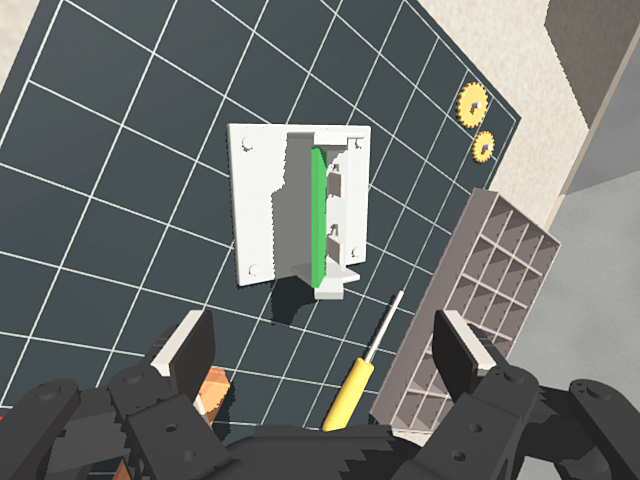

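```bash
python3 - <<'E'
import cv2
t=cv2.imread("pics/w1.png")
cv2.imwrite("pics/w1c.png",cv2.resize(t[115:305,285:385],None,fx=3.15,fy=3.15,interpolation=cv2.INTER_CUBIC)) if 0 else cv2.imwrite("pics/w1c.png",cv2.resize(t[120:305,230:385],None,fx=3.2,fy=3.2,interpolation=cv2.INTER_CUBIC))
E
```

```text
(no output)
```

View pics/w1c.png

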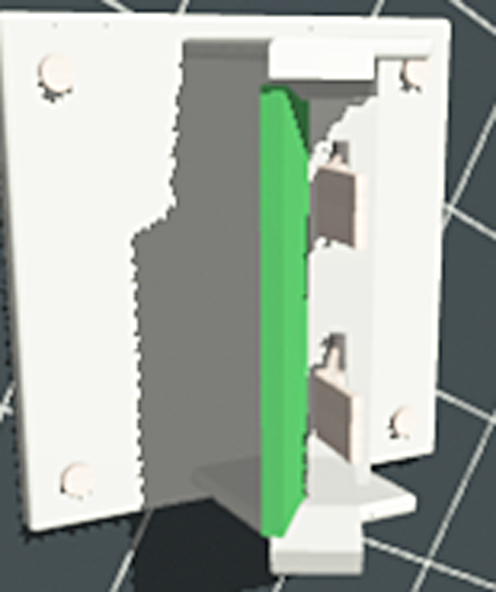

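```bash
python3 - <<'E'
from h import *
d=np.load("w1.npz");cam=(d["K"],d["c"],d["R"])
w=lambda x,y:(x/3.2+230-.35,y/3.2+120-.35)
y=np.array([-0.478,0.878,0]);n=np.array([.878,.478,0]);z=-.5*n+np.array([0,0,.866]);x=.866*n+np.array([0,0,.5])
B=np.column_stack([x,y,z])
c0=np.array([.545,.168,.042])
hz=lambda cx,cz:.042+.5*cx+.866*cz
P=lambda nm,uv,cx,cz:print(nm,np.round((B.T@(plane(cam,w(*uv),hz(cx,cz))-c0))*1000,1),"exp x,z",cx*1e3,cz*1e3)
P("green edge top",(287,88),-.0085,.053)
P("green edge bot",(282,537),-.0085,.053)
P("green fold top",(307,130),-.0025,.030)
P("green fold bot",(305,490),-.0025,.030)
P("lip1 outer t",(362,172),.0085,.053)
P("lip1 outer b",(358,246),.0085,.053)
P("lip2 outer t",(355,385),.0085,.053)
P("lip2 outer b",(354,460),.0085,.053)
P("leaf1 fold",(318,200),-.0005,.030)
P("leaf2 fold",(313,400),-.0005,.030)
P("cheekT in",(320,78),0,.057);P("cheekB in",(320,505),0,.057)
P("cheekT out",(320,40),0,.057);P("cheekB out",(320,545),0,.057)
S=[plane(cam,w(*p),.01) for p in [(57,72),(412,70),(402,420),(77,478)]]
print(np.round(S,4),np.mean(S,0))
for p in S: print(np.round(B.T@(p-c0)*1e3,1))
# top cam same features
r=lambda x,y:(x/5+180-.4,y/5+185-.4)
for nm,uv,cx,cz in [("g fold/rim right",(413,243),-.0125,.055),("g rim left",(153,370),-.0125,.055)]:
  print(nm,np.round(B.T@(plane('top',r(*uv),hz(cx,cz))-c0)*1e3,1))
E
```

```text
green edge top [-5.2 59.2 51.1] exp x,z -8.5 53.0
green edge bot [ -6.9 -55.6  52.1] exp x,z -8.5 53.0
green fold top [-0.3 47.8 28.7] exp x,z -2.5 30.0
green fold bot [ -0.7 -51.3  29. ] exp x,z -2.5 30.0
lip1 outer t [12.9 39.4 50.5] exp x,z 8.5 53.0
lip1 outer b [12.2 21.5 50.9] exp x,z 8.5 53.0
lip2 outer t [ 11.9 -14.1  51. ] exp x,z 8.5 53.0
lip2 outer b [ 11.9 -34.4  51. ] exp x,z 8.5 53.0
leaf1 fold [ 2.6 29.8 28.2] exp x,z -0.5 30.0
leaf2 fold [  1.4 -24.9  28.9] exp x,z -0.5 30.0
cheekT in [ 2.6 61.6 55.5] exp x,z 0.0 57.0
cheekB in [  3.1 -45.3  55.2] exp x,z 0.0 57.0
cheekT out [ 2.5 70.1 55.5] exp x,z 0.0 57.0
cheekB out [  3.1 -56.6  55.2] exp x,z 0.0 57.0
[[0.4618 0.1928 0.01  ]
 [0.5667 0.2488 0.01  ]
 [0.6231 0.1444 0.01  ]
 [0.5178 0.0879 0.01  ]] [0.54235308 0.16845629 0.01      ]
[-69.   61.6   2.9]
[ 34.   60.5 -56.6]
[ 33.6 -58.1 -56.4]
[-69.9 -57.3   3.4]
g fold/rim right [-11.2 -56.3  54.3]
g rim left [-9.8 60.2 53.4]
```

```bash
python3 - <<'E'
from h import *
yb=np.array([.975,.223,0]);Rb=np.column_stack([np.cross(yb,[0,0,-1]),yb,[0,0,-1]])
print(rel([.529,-.305,.215],Rb))
for p in [(430,280),(441,277),(465,325),(458,325)]: print(plane('top',p,.1),plane('top',p,0))
E
```

```text
(array([-40.58, -12.03,  -6.92]), array([ 0.52 , -0.072,  0.27 ]))
[ 0.44663583 -0.23694009  0.1       ] [ 0.45809075 -0.26003433  0.        ]
[ 0.45292504 -0.25893023  0.1       ] [ 0.46507198 -0.28444411  0.        ]
[ 0.36008698 -0.30229526  0.1       ] [ 0.36201865 -0.33258073  0.        ]
[ 0.35988732 -0.28868997  0.1       ] [ 0.36179703 -0.31747841  0.        ]
```

```bash
python3 -m creep '[[[-40.6,-12.0,-6.9],[0.52,-0.072,0.27],0.5],[[-40.6,-12.0,-6.9],[0.52,-0.072,0.27],0.5],[[-40.6,-12.0,-6.9],[0.52,-0.072,0.27],0.5],[[-40.6,-12.0,-6.9],[0.52,-0.072,0.27],0.5],[[-40.6,-12.0,-6.9],[0.52,-0.072,0.27],0.5],[[-40.6,-12.0,-6.9],[0.52,-0.072,0.27],0.5],[[-40.6,-12.0,-6.9],[0.52,-0.072,0.27],0.5],[[-40.6,-12.0,-6.9],[0.52,-0.072,0.27],0.5]]' 60
python3 - <<'E'
from h import *
yb=np.array([.975,.223,0]);Rb=np.column_stack([np.cross(yb,[0,0,-1]),yb,[0,0,-1]])
print(rel([.529,-.305,.215],Rb))
E
```

```text
t: 2.3
tcp_pos: [0.5258, -0.2772, 0.2152]
eef_rot: [[-0.226, 0.974, 0.0], [0.974, 0.226, -0.0], [-0.0, 0.0, -1.0]]
ft_force: [1.2, 1.0, -0.3]
opening: 0.0426
(array([-2.78, -0.32,  0.02]), array([0.   , 0.   , 0.003]))
```

```bash
python3 -m creep '[[[-2.8,-0.3,0],[0,0,0],0.5],[[-2.8,-0.3,0],[0,0,0],0.5]]'
python3 - <<'E'
from h import *
c,f=wrist("pics/w2.png"); np.savez("w2.npz",K=c[0],c=c[1],R=c[2]); print(c[1],get_obs()["tcp_pos"])
E
```

```text
t: 2.5
tcp_pos: [0.5303, -0.306, 0.2142]
eef_rot: [[-0.226, 0.974, -0.001], [0.974, 0.226, -0.001], [-0.0, -0.001, -1.0]]
ft_force: [-0.1, 0.2, 0.6]
opening: 0.0427
[ 0.51450376 -0.23450547  0.3567617 ] [ 0.53009059 -0.30442152  0.21461701]
```

View pics/w2.png

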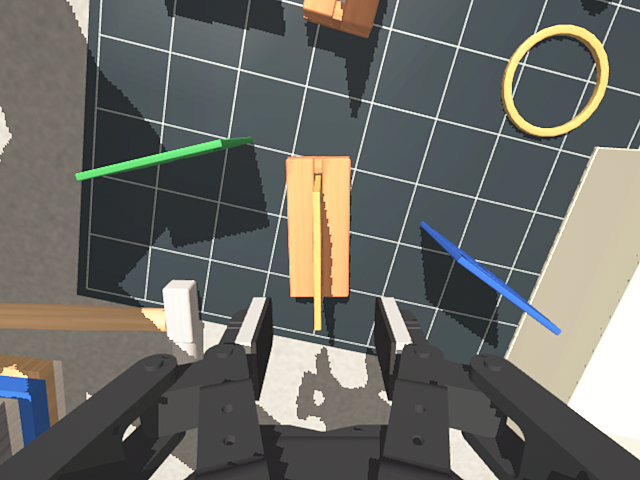

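```bash
python3 - <<'E'
from h import *
d=np.load("w2.npz");cam=(d["K"],d["c"],d["R"])
f=cv2.imread("pics/w2.png").astype(int)
b,g,r=f[...,0],f[...,1],f[...,2]
m=(g>140)&(r>170)&(b<110)&(g>r*.72)
for v in range(180,335,12):
    u=np.where(m[v,290:350])[0]+290
    print(v,u.min() if len(u) else None,u.max() if len(u) else None)
a=plane(cam,(317.3,192),.118);e=plane(cam,(318.3,330),.118);print(a,e,(a+e)/2,np.linalg.norm(a-e),(e-a)/np.linalg.norm(e-a))
S=[plane(cam,p,.03) for p in [(286,157),(351,157),(349,297),(291,297)]];print(np.mean(S,0))
E
```

```text
180 315 320
192 None None
204 None None
216 320 320
228 320 320
240 313 313
252 None None
264 None None
276 None None
288 None None
300 314 320
312 314 314
324 314 314
[ 0.51888669 -0.27183986  0.118     ] [ 0.54161368 -0.36866472  0.118     ] [ 0.53025018 -0.32025229  0.118     ] 0.09945637924569119 [ 0.22851221 -0.97354105  0.        ]
[ 0.53008147 -0.3196556   0.03      ]
```

```bash
python3 - <<'E'
from h import *
yb=np.array([.9735,.2285,0]);Rb=np.column_stack([np.cross(yb,[0,0,-1]),yb,[0,0,-1]])
print(rel([.5302,-.3203,.074],Rb))
E
```

```text
(array([-1.55, -0.34, 14.06]), array([-0.001, -0.   , -0.001]))
```

```bash
python3 -m creep '[[[-1.5,-0.3,2],[0,0,0],0.5],[[-1.5,-0.3,6],[0,0,0],0.5],[[-1.5,-0.3,10],[0,0,0],0.5],[[-1.5,-0.3,14],[0,0,0],0.5],[[-1.5,-0.3,14],[0,0,0],0.5],[[-1.5,-0.3,14],[0,0,0],0.5]]' 80
python3 - <<'E'
from h import *
yb=np.array([.9735,.2285,0]);Rb=np.column_stack([np.cross(yb,[0,0,-1]),yb,[0,0,-1]])
print(rel([.5302,-.3203,.074],Rb))
c,f=wrist("pics/w3.png")
E
```

```text
t: 3.15
tcp_pos: [0.5311, -0.3178, 0.0758]
eef_rot: [[-0.23, 0.973, -0.001], [0.973, 0.23, 0.0], [0.0, -0.001, -1.0]]
ft_force: [0.0, 0.0, 0.9]
opening: 0.0425
(array([-0.23, -0.14,  0.18]), array([-0.001, -0.   ,  0.001]))
```

View pics/w3.png

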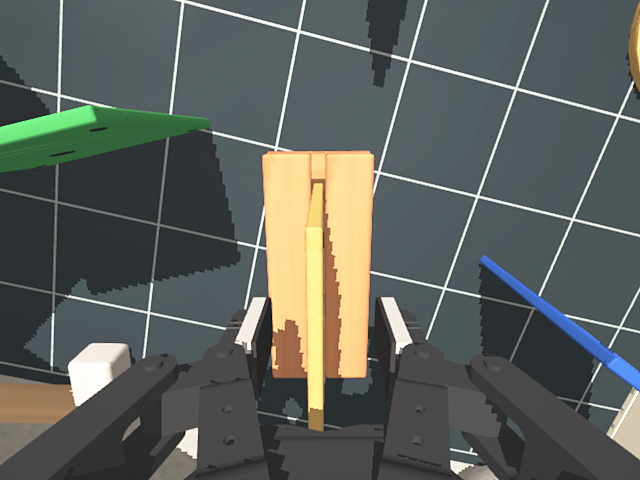

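```bash
python3 -m creep '[[[-0.2,-0.2,0.2],[0,0,0],0.5],[[-0.2,-0.2,0.2],[0,0,0],0.5],[[-0.2,-0.2,0.2],[0,0,0],1],[[-0.2,-0.2,0.2],[0,0,0],1],[[-0.2,-0.2,0.2],[0,0,0],1],[[-0.2,-0.2,0.2],[0,0,0],1],[[-0.2,-0.2,0.2],[0,0,0],1],[[-0.2,-0.2,0.2],[0,0,0],1]]' 80
python3 - <<'E'
from h import *
yb=np.array([.9735,.2285,0]);Rb=np.column_stack([np.cross(yb,[0,0,-1]),yb,[0,0,-1]])
o=get_obs();print(o["tcp_pos"],o["ft_force"],o["opening"],rel([.5302,-.3203,.074],Rb))
c,f=wrist("pics/w4.png")
E
```

```text
t: 4.0
tcp_pos: [0.5304, -0.3214, 0.0758]
eef_rot: [[-0.229, 0.973, 0.002], [0.973, 0.229, -0.002], [-0.002, 0.002, -1.0]]
ft_force: [-1.3, -1.6, 5.4]
opening: 0.0043
[ 0.53038877 -0.32136355  0.07576331] [-1.31028238 -1.63755176  5.40663835] 0.004290481693992267 (array([0.11, 0.01, 0.18]), array([0.002, 0.002, 0.   ]))
```

View pics/w4.png

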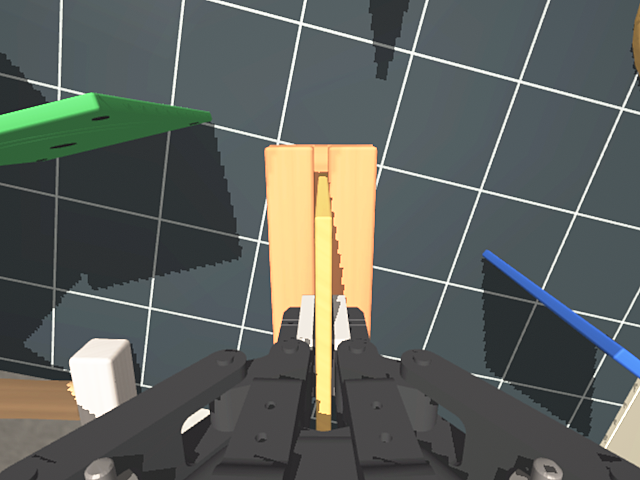

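```bash
python3 -m creep '[[[0,0,-2],[0,0,0],1],[[0,0,-4],[0,0,0],1],[[0,0,-7],[0,0,0],1],[[0,0,-11],[0,0,0],1],[[0,0,-15],[0,0,0],1],[[0,0,-16],[0,0,0],1],[[0,0,-16],[0,0,0],1]]' 80
cat >> h.py <<'E'
yc=np.array([-.4718,.8817,0]);nc=np.array([.8817,.4718,0])
s30,c30=.5,np.sqrt(.75)
zc=-s30*nc+np.array([0,0,c30]);xc=c30*nc+np.array([0,0,s30])
C=np.array([.5466,.1714,.042]);Rc=np.column_stack([yc,xc,-zc]);B=np.column_stack([xc,yc,zc])
E
python3 - <<'E'
from h import *
o=get_obs();print(o["opening"],o["ft_force"])
T=C+.21*zc-.0011*yc;print(T,rel(T,Rc))
im=eyes.get_image("side");cv2.imwrite("pics/s2.png",im["frame"])
E
```

```text
t: 4.75
tcp_pos: [0.5306, -0.3213, 0.2364]
eef_rot: [[-0.229, 0.973, 0.004], [0.973, 0.229, -0.003], [-0.003, 0.003, -1.0]]
ft_force: [0.2, -0.6, -4.8]
opening: 0.004
0.004028975701773147 [ 0.17896348 -0.62295523 -4.75146862]
[0.45454048 0.12089113 0.22386533] (array([44.79,  2.72,  1.1 ]), array([-0.518,  0.072, -0.253]))
```

View pics/s2.png

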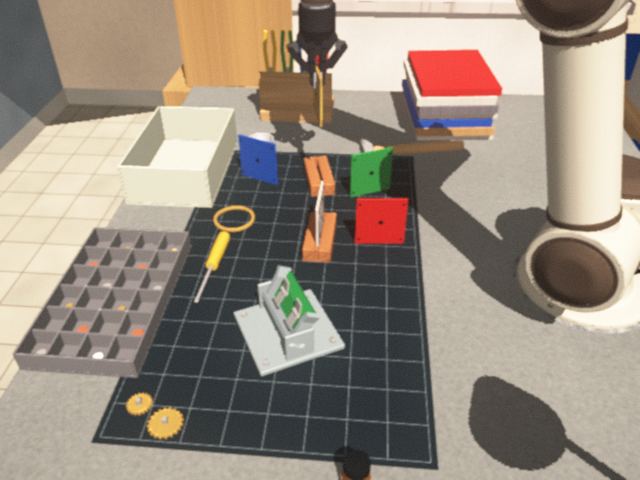

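```bash
python3 -m creep '[[[4,0.3,0],[0,0,0],1],[[44.8,2.7,1.1],[-0.518,0.072,-0.253],1],[[44.8,2.7,1.1],[-0.518,0.072,-0.253],1],[[44.8,2.7,1.1],[-0.518,0.072,-0.253],1],[[44.8,2.7,1.1],[-0.518,0.072,-0.253],1],[[44.8,2.7,1.1],[-0.518,0.072,-0.253],1],[[44.8,2.7,1.1],[-0.518,0.072,-0.253],1],[[44.8,2.7,1.1],[-0.518,0.072,-0.253],1]]'
python3 - <<'E'
from h import *
T=C+.21*zc-.0011*yc;print(T,rel(T,Rc))
E
```

```text
t: 5.6
tcp_pos: [0.4629, 0.0606, 0.2209]
eef_rot: [[-0.47, 0.767, 0.436], [0.883, 0.406, 0.236], [0.004, 0.496, -0.868]]
ft_force: [1.8, 0.1, -3.3]
opening: 0.0043
[0.45454048 0.12089113 0.22386533] (array([5.71, 1.96, 0.81]), array([-0.004, -0.003, -0.004]))
```

```bash
python3 -m creep '[[[5.7,2.0,0.8],[-0.004,-0.003,-0.004],1],[[5.7,2.0,0.8],[-0.004,-0.003,-0.004],1],[[5.7,2.0,3],[-0.004,-0.003,-0.004],1],[[5.7,2.0,5.3],[-0.004,-0.003,-0.004],1],[[5.7,2.0,5.3],[-0.004,-0.003,-0.004],1],[[5.7,2.0,5.3],[-0.004,-0.003,-0.004],1]]'
python3 - <<'E'
from h import *
o=get_obs();print("clip frame tcp mm",B.T@(o["tcp_pos"]-C)*1e3,rel(C+.15*zc-.0011*yc,Rc))
c,f=wrist("pics/w5.png"); np.savez("w5.npz",K=c[0],c=c[1],R=c[2])
for n in("side","top"):
    im=eyes.get_image(n);cv2.imwrite(f"pics/{n}5.png",im["frame"])
s=cv2.imread("pics/side5.png");cv2.imwrite("pics/s5c.png",cv2.resize(s[150:390,190:400],None,fx=2.5,fy=2.5,interpolation=cv2.INTER_CUBIC))
s=cv2.imread("pics/top5.png");cv2.imwrite("pics/t5c.png",cv2.resize(s[170:310,160:310],None,fx=4,fy=4,interpolation=cv2.INTER_CUBIC))
E
```

```text
t: 6.2
tcp_pos: [0.4734, 0.1314, 0.1825]
eef_rot: [[-0.472, 0.766, 0.437], [0.882, 0.409, 0.235], [0.001, 0.496, -0.868]]
ft_force: [1.2, 0.1, -4.0]
opening: 0.0039
clip frame tcp mm [ -2.00347784  -0.77253125 163.40748473] (array([-0.03,  0.21,  1.34]), array([-0.004, -0.001, -0.   ]))
```

View pics/w5.png

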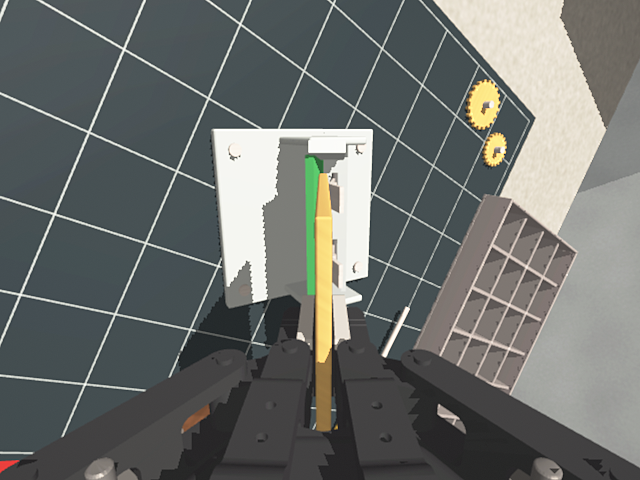

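View pics/s5c.png

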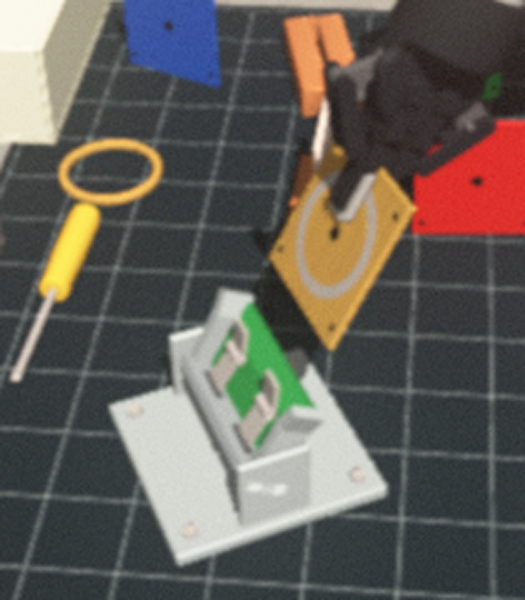

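View pics/t5c.png

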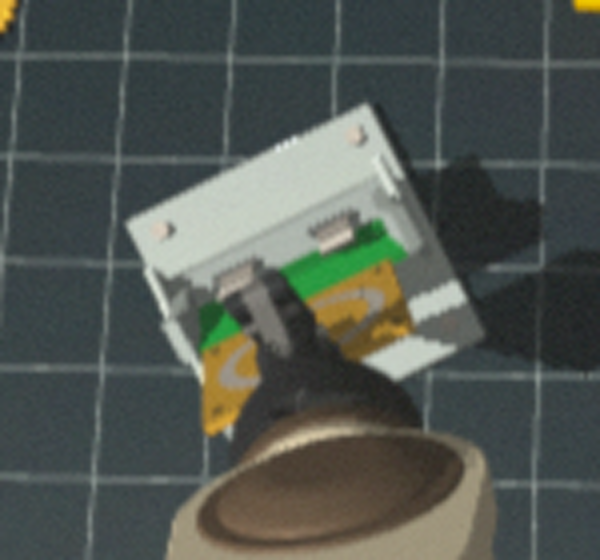

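```bash
python3 - <<'E'
from h import *
t=lambda x,y:(x/4+160-.4,y/4+170-.4); s=lambda x,y:(x/2.5+190-.3,y/2.5+150-.3)
a,e=tri([('top',t(203,347)),('side',s(330,347))]);print(a,e,B.T@(a-C)*1e3)
b,e=tri([('top',t(390,262)),('side',s(270,258))]);print(b,e,B.T@(b-C)*1e3,np.linalg.norm(a-b))
E
```

```text
[0.47999728 0.19291173 0.12801733] [2.8, 2.8] [ 0.94200728 50.39005317 98.78038345]
[0.52606476 0.10499726 0.1246755 ] [0.7, 0.7] [ -1.47398772 -48.85876931  96.31645532] 0.0993092844047177
```

```bash
python3 -m creep '[[[-0.1,0.16,0],[-0.004,0,0],1],[[-0.1,0.16,1.5],[-0.004,0,0],1],[[-0.1,0.16,3],[-0.004,0,0],1],[[-0.1,0.16,4],[-0.004,0,0],1],[[-0.1,0.16,4],[-0.004,0,0],1],[[-0.1,0.16,4],[-0.004,0,0],1]]'
python3 - <<'E'
from h import *
o=get_obs();print("clip frame tcp mm",B.T@(o["tcp_pos"]-C)*1e3,rel(C+.11*zc-.0011*yc,Rc))
c,f=wrist("pics/w6.png"); np.savez("w6.npz",K=c[0],c=c[1],R=c[2])
cv2.imwrite("pics/w6c.png",cv2.resize(f[120:340,220:420],None,fx=2.7,fy=2.7,interpolation=cv2.INTER_CUBIC))
im=eyes.get_image("side");s=im["frame"];cv2.imwrite("pics/s6c.png",cv2.resize(s[200:390,190:370],None,fx=3,fy=3,interpolation=cv2.INTER_CUBIC))
E
```

```text
t: 6.95
tcp_pos: [0.4939, 0.1403, 0.1521]
eef_rot: [[-0.471, 0.762, 0.444], [0.882, 0.407, 0.237], [-0.0, 0.504, -0.864]]
ft_force: [0.2, 0.1, -3.4]
opening: 0.004
clip frame tcp mm [  2.10011254  -2.56403606 125.93072204] (array([ 0.15, -0.22,  1.59]), array([ 0.004,  0.001, -0.001]))
```

View pics/w6c.png

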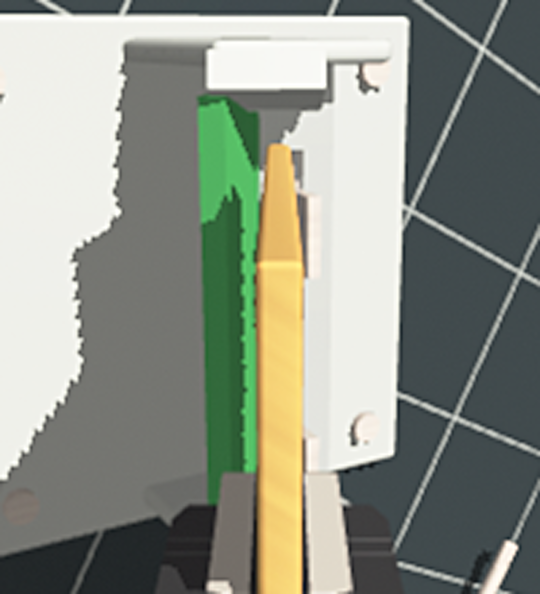

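View pics/s6c.png

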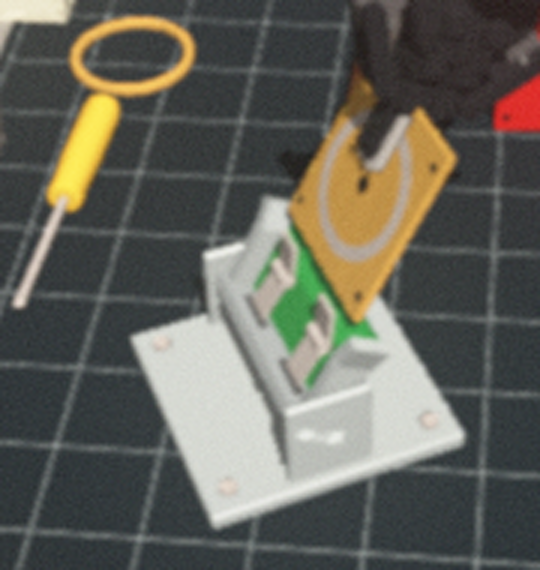

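```bash
python3 -m creep '[[[0.12,-0.12,0.3],[0.003,0,0],1],[[0.12,-0.12,0.8],[0.003,0,0],1],[[0.12,-0.12,1.3],[0.003,0,0],1],[[0.12,-0.12,1.8],[0.003,0,0],1],[[0.12,-0.12,2.3],[0.003,0,0],1],[[0.12,-0.12,2.3],[0.003,0,0],1]]'
python3 - <<'E'
from h import *
o=get_obs();print("clip frame tcp mm",B.T@(o["tcp_pos"]-C)*1e3,rel(C+.11*zc-.0011*yc,Rc)[1],"F clip",B.T@o["ft_force"])
c,f=wrist("pics/w7.png")
cv2.imwrite("pics/w7c.png",cv2.resize(f[120:340,220:420],None,fx=2.7,fy=2.7,interpolation=cv2.INTER_CUBIC))
E
```

```text
t: 7.65
tcp_pos: [0.5023, 0.1462, 0.1305]
eef_rot: [[-0.471, 0.764, 0.441], [0.882, 0.408, 0.235], [-0.0, 0.5, -0.866]]
ft_force: [0.0, -0.5, -6.4]
opening: 0.0038
clip frame tcp mm [  0.15784893  -1.34036189 102.14814175] [-0.     0.001 -0.001] F clip [-3.41925159 -0.48994321 -5.44338986]
```

View pics/w7c.png

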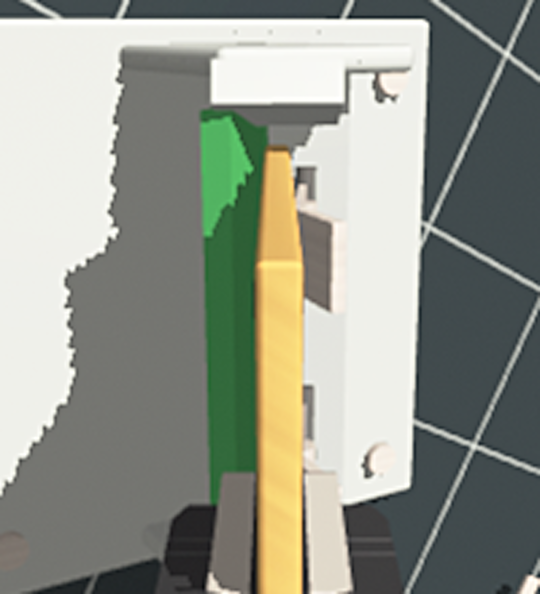

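```bash
python3 -m creep '[[[0,0.04,0.5],[0,0,0],1],[[0,0.04,1.0],[0,0,0],1],[[0,0.04,1.5],[0,0,0],1],[[0,0.04,1.5],[0,0,0],1]]' 100
python3 - <<'E'
from h import *
o=get_obs();print("clip frame tcp mm",B.T@(o["tcp_pos"]-C)*1e3,rel(C+.11*zc-.0011*yc,Rc)[1],"F clip",B.T@o["ft_force"],"M",B.T@o["moment"])
E
```

```text
t: 8.1
tcp_pos: [0.5092, 0.1497, 0.1175]
eef_rot: [[-0.471, 0.764, 0.441], [0.882, 0.408, 0.235], [-0.001, 0.499, -0.866]]
ft_force: [0.8, -1.7, -5.2]
opening: 0.0038
clip frame tcp mm [ 0.3315643  -1.43642217 86.99065401] [-0.001  0.001 -0.001] F clip [-2.72344063 -1.89144377 -4.47711304] M [-0.26558948  1.1426186   0.10321991]
```

```bash
python3 - <<'E'
from h import *
c,f=wrist("pics/w8.png")
a=cv2.resize(f[120:340,220:420],None,fx=2.7,fy=2.7,interpolation=cv2.INTER_CUBIC)
im=eyes.get_image("side");s=im["frame"];cv2.imwrite("pics/s8.png",s);cv2.imwrite("pics/s8c.png",cv2.resize(s[200:390,190:370],None,fx=3,fy=3,interpolation=cv2.INTER_CUBIC))
cv2.imwrite("pics/w8c.png",a)
E
```

```text
(no output)
```

View pics/w8c.png

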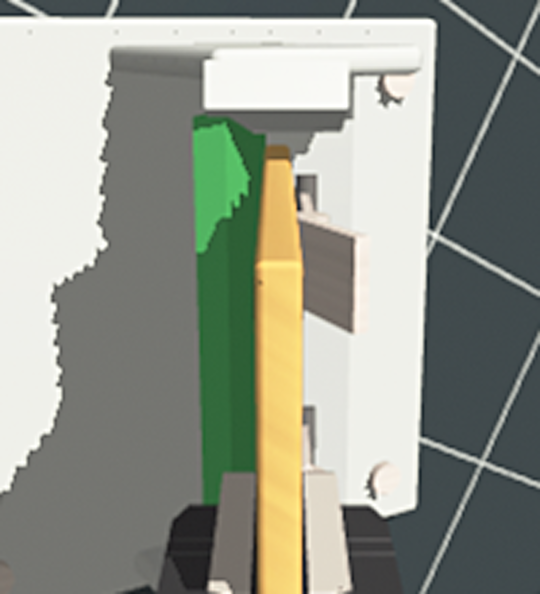

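View pics/s8c.png

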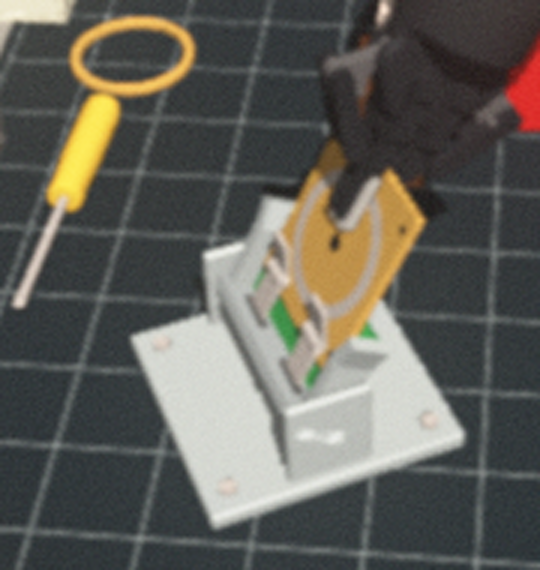

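```bash
python3 -m creep '[[[0,0,0.3],[0,0,0],1],[[0,0,0.6],[0,0,0],1],[[0,0,0.8],[0,0,0],1],[[0,0,0.8],[0,0,0],1]]'
python3 - <<'E'
from h import *
o=get_obs();print("clip frame tcp mm",B.T@(o["tcp_pos"]-C)*1e3,rel(C+.11*zc-.0011*yc,Rc)[1],"F clip",B.T@o["ft_force"],"M",B.T@o["moment"])
K,c,R=CAM['side']
# solve clip z of top y+ corner, seen at s8c(425,215)
uv=np.array([425/3+190-.3,215/3+200-.3])
for h in (135,130,125,120): print(h,proj('side',C+B@np.array([0,.05,h/1e3])),uv)
E
```

```text
t: 8.6
tcp_pos: [0.5127, 0.1516, 0.1109]
eef_rot: [[-0.471, 0.764, 0.441], [0.882, 0.408, 0.235], [-0.001, 0.499, -0.866]]
ft_force: [-5.4, -2.3, -1.0]
opening: 0.0034
clip frame tcp mm [ 0.44437806 -1.50869469 79.25160664] [-0.001  0.001 -0.001] F clip [-5.54032142  0.5650417   2.08107912] M [-0.0569364   1.6481652   0.04788628]
135 [331.00323221 269.97980064] [331.36666667 271.36666667]
130 [329.51434636 272.51101833] [331.36666667 271.36666667]
125 [328.03167045 275.03167866] [331.36666667 271.36666667]
120 [326.5551657  277.54184756] [331.36666667 271.36666667]
```

```bash
python3 -m creep '[[[0,0,0.3],[0,0,0],1],[[0,0,0.6],[0,0,0],1],[[0,0,0.8],[0,0,0],1],[[0,0,0.8],[0,0,0],1]]'
python3 - <<'E'
from h import *
o=get_obs();print("clip frame tcp mm",B.T@(o["tcp_pos"]-C)*1e3,rel(C+.11*zc-.0011*yc,Rc)[1],"F clip",B.T@o["ft_force"],"M",B.T@o["moment"])
E
```

```text
t: 9.0
tcp_pos: [0.5161, 0.1534, 0.1041]
eef_rot: [[-0.471, 0.764, 0.441], [0.882, 0.408, 0.234], [-0.001, 0.499, -0.866]]
ft_force: [-4.8, -3.7, -1.4]
opening: 0.0041
clip frame tcp mm [ 0.39440351 -1.53025463 71.42282361] [-0.001  0.001 -0.001] F clip [-5.84791945 -0.9859566   1.76764054] M [-0.10289317  1.62693551  0.11921317]
```

```bash
python3 -m creep '[[[0,0,0.2],[0,0,0],1],[[0,0,0.35],[0,0,0],1],[[0,0,0.35],[0,0,0],1]]'
python3 - <<'E'
from h import *
o=get_obs();print("clip frame tcp mm",B.T@(o["tcp_pos"]-C)*1e3,"F clip",B.T@o["ft_force"],"M",B.T@o["moment"])
E
python3 -m creep '[[[0,0,0.2],[0,0,0],1],[[0,0,0.2],[0,0,0],1]]'
python3 - <<'E'
from h import *
o=get_obs();print("clip frame tcp mm",B.T@(o["tcp_pos"]-C)*1e3,"F clip",B.T@o["ft_force"],"M",B.T@o["moment"])
E
```

```text
t: 9.3
tcp_pos: [0.5176, 0.1541, 0.1013]
eef_rot: [[-0.471, 0.764, 0.441], [0.882, 0.408, 0.234], [-0.001, 0.499, -0.867]]
ft_force: [-5.7, -3.1, 0.3]
opening: 0.0039
clip frame tcp mm [ 0.3809061  -1.56832776 68.19850773] F clip [-5.48434715e+00 -3.03260902e-03  3.45571207e+00] M [-0.10464468  1.70398331  0.12130093]
t: 9.5
tcp_pos: [0.5182, 0.1543, 0.1011]
eef_rot: [[-0.47, 0.764, 0.441], [0.883, 0.408, 0.234], [-0.001, 0.499, -0.866]]
ft_force: [-19.6, -9.3, 12.4]
opening: 0.0036
clip frame tcp mm [ 0.88784182 -1.64448604 67.73700708] F clip [-12.5046614    1.04432038  21.57924171] M [0.35688576 3.30243907 0.12258534]
```

```bash
python3 -m creep '[[[0,-0.03,0.15],[0,0,0],1],[[0,-0.03,0.15],[0,0,0],1]]'
python3 - <<'E'
from h import *
o=get_obs();print("clip frame tcp mm",B.T@(o["tcp_pos"]-C)*1e3,rel(C+.11*zc-.0011*yc,Rc)[1],"F clip",B.T@o["ft_force"],"M",B.T@o["moment"])
c,f=wrist("pics/w9.png")
im=eyes.get_image("side");s=im["frame"];cv2.imwrite("pics/s9.png",s);cv2.imwrite("pics/s9c.png",cv2.resize(s[200:390,190:370],None,fx=3,fy=3,interpolation=cv2.INTER_CUBIC))
E
```

```text
t: 9.7
tcp_pos: [0.5182, 0.1543, 0.1011]
eef_rot: [[-0.47, 0.764, 0.441], [0.883, 0.408, 0.234], [-0.001, 0.5, -0.866]]
ft_force: [-20.4, -9.3, 14.0]
opening: 0.004
clip frame tcp mm [ 0.89012672 -1.65186751 67.72622537] [-0.001  0.002 -0.001] F clip [-12.33022447   1.44702805  23.34190811] M [0.36259678 3.48062014 0.094084  ]
```

View pics/w9.png

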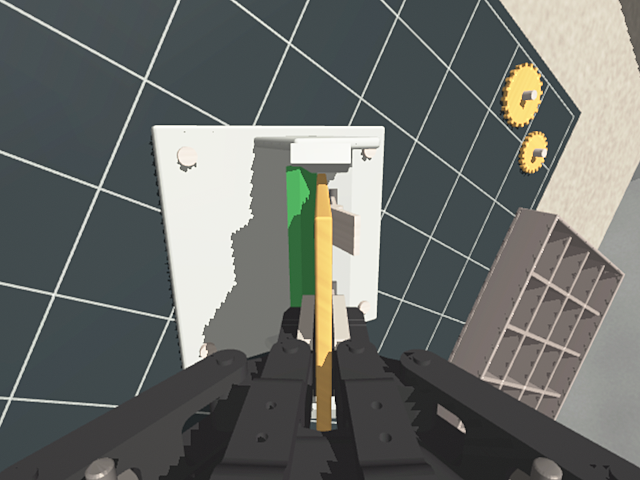

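View pics/s9c.png

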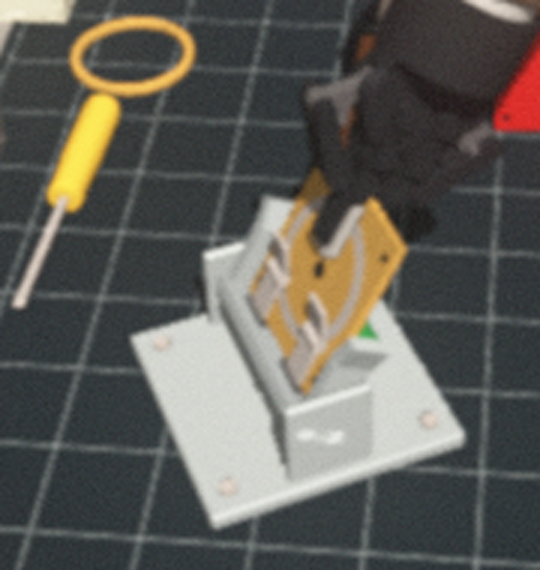

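```bash
python3 - <<'E'
from h import *
s=lambda x,y:np.array([x/3+190-.3,y/3+200-.3])
print("corner",s(408,245),"centre",s(319,270))
for h in (105,110,115,120): print(h,proj('side',C+B@np.array([0,.05,h/1e3])),proj('side',C+B@np.array([0.0025,.0,(h-55)/1e3])))
E
```

```text
corner [325.7        281.36666667] centre [296.03333333 289.7       ]
105 [322.16229551 285.0100566 ] [293.87732909 291.71971274]
110 [323.6205162  282.53097197] [295.19628123 289.39658428]
115 [325.08479365 280.04159039] [296.52039539 287.06436373]
120 [326.5551657  277.54184756] [297.84970193 284.72299761]
```

```bash
python3 -m creep '[[[0,0,0],[0,0,0],0.6],[[0,0,0],[0,0,0],0.6],[[0,0,0],[0,0,0],0.6],[[0,0,0],[0,0,0],0.6]]'
python3 -m creep '[[[0,0,-2],[0,0,0],0.6],[[0,0,-5],[0,0,0],0.6],[[0,0,-9],[0,0,0],0.6],[[0,0,-13],[0,0,0],0.6],[[0,0,-13],[0,0,0],0.6]]'
python3 - <<'E'
from h import *
c,f=wrist("pics/w10.png");np.savez("w10.npz",K=c[0],c=c[1],R=c[2])
for n,sl in(("side",np.s_[200:390,190:370]),("top",np.s_[190:300,180:300])):
    im=eyes.get_image(n)["frame"];cv2.imwrite(f"pics/{n}10.png",im)
    cv2.imwrite(f"pics/{n}10c.png",cv2.resize(im[sl],None,fx=4 if n=="top" else 3,fy=4 if n=="top" else 3,interpolation=cv2.INTER_CUBIC))
E
```

```text
t: 10.2
tcp_pos: [0.5185, 0.1545, 0.1015]
eef_rot: [[-0.47, 0.764, 0.442], [0.883, 0.408, 0.235], [-0.001, 0.5, -0.866]]
ft_force: [0.5, 0.4, 0.2]
opening: 0.034
t: 10.7
tcp_pos: [0.4617, 0.1238, 0.2205]
eef_rot: [[-0.47, 0.76, 0.449], [0.883, 0.407, 0.236], [-0.004, 0.507, -0.862]]
ft_force: [1.0, 0.4, -0.2]
opening: 0.0343
```

View pics/w10.png

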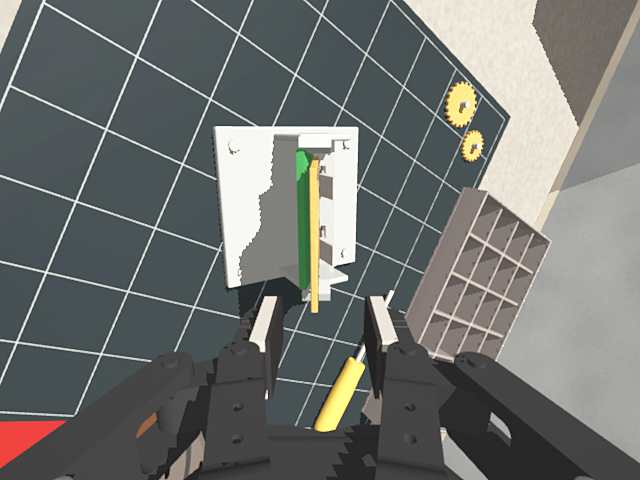

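View pics/side10c.png

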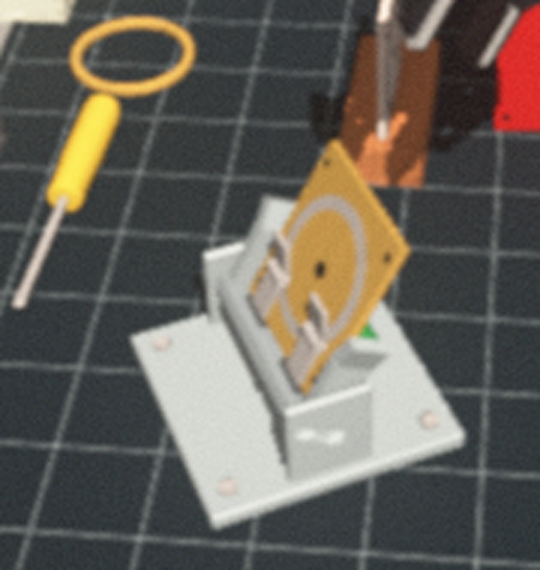

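View pics/top10c.png

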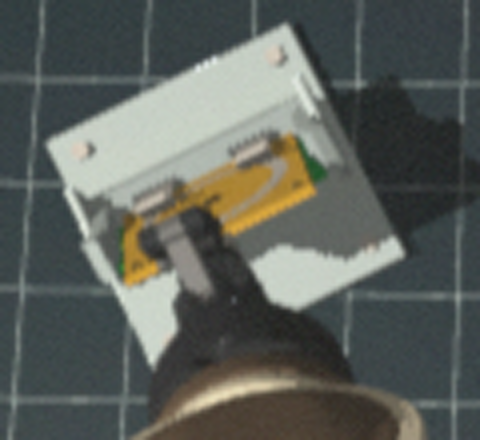

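```bash
python3 - <<'E'
from h import *
d=np.load("w10.npz");cam=(d["K"],d["c"],d["R"])
t=lambda x,y:(x/4+180-.4,y/4+190-.4); s=lambda x,y:(x/3+190-.3,y/3+200-.3)
def rep(n,o):
    a,e=tri(o);print(n,np.round(a,4),e,"clip",np.round(B.T@(a-C)*1e3,1));return a
a=rep("T y+",[('top',t(125,284)),('side',s(409,248))])
b=rep("T y-",[('top',t(316,191)),('side',s(335,143))]);print(np.linalg.norm(a-b),B.T@((a+b)/2-C)*1e3)
rep("wrist+side y-",[(cam,(314.5,312)),('side',s(335,143))])
rep("wrist+side y+",[(cam,(313.5,160)),('side',s(409,248))])
# rack cheek references in same frame
for n,h in (("z110",.11),("z115",.115),("z125",.125)):
  print(n,[proj(cam,C+B@np.array([0,y,h])).round(1) for y in(-.05,.05)],np.round(np.linalg.norm(proj(cam,C+B@np.array([0,.05,h]))-proj(cam,C+B@np.array([0,-.05,h]))),1))
E
```

```text
T y+ [0.4719 0.189  0.1376] [1.2, 1.2] clip [ -2.   50.8 111.6]
T y- [0.5199 0.1006 0.1335] [0.6, 0.6] clip [ -3.5 -49.9 107.7]
0.10072329692934211 [ -2.77508132   0.45139811 109.65556385]
wrist+side y- [0.5203 0.1019 0.1362] [1.8, 1.8] clip [ -1.4 -48.9 109.6]
wrist+side y+ [0.4707 0.1922 0.1405] [0.2, 0.2] clip [ -0.2  54.2 113.8]
z110 [array([314.9, 311.8]), array([313.7, 166.1])] 145.6
z115 [array([314.8, 315.2]), array([313.5, 166.9])] 148.3
z125 [array([314.6, 322.4]), array([313.3, 168.6])] 153.8
```

```bash
python3 - <<'E'
from h import *
a=cv2.imread("pics/a_side.png").astype(int);b=cv2.imread("pics/side10.png").astype(int)
def wm(f):
    m=(f.min(2)>165)&(f.max(2)-f.min(2)<30);m[:180]=0;m[245:]=0;m[:,:310]=0;m[:,330:]=0
    v,u=np.where(m);return len(u),u.mean(),v.mean()
print("white dial px start/now",wm(a),wm(b),get_obs()["t"])
from rig import workorder
print(workorder.close_job())
E
```

```text
white dial px start/now (30, np.float64(319.2), np.float64(196.26666666666668)) (28, np.float64(320.25), np.float64(195.5)) 10.85
the job is handed in; nothing more can be done
None
```

I lifted the brass dial from its stand, carried it over the white dial, and pushed it along the slot axis into the spring clip. I then let go, backed the gripper about 13 cm clear and handed the job in at t ≈ 10.9 s. No verdict came back.

**Seating:**
- While sliding in, the push force changed by only about 5 to 7 N.
- The plate then stopped hard at about 25 N with the tool 67.7 mm out along the clip axis; 67.8 mm was predicted for fully home. A further push moved it no more.
- After release, the top and side cameras put the middle of its top edge at about 110 mm out (home is 110), 0.5 mm sideways and −2.8 mm in x.

**Checks that disagreed:**
- The two top corners measured 2 to 4 mm apart along the clip axis. The same slope showed on the empty rack, so I took it as camera calibration rather than a tilted plate.
- Pairing the wrist and side cameras gave y values up to 4 mm different.
- The push force started about 10 mm deeper than the clip's stated pinch point. I did not explain this, but the camera measurements and the hard stop both indicate the plate is home.

**White dial:** in the last side picture it still stands in its stand, within about 1 pixel of its start position. This was a rough check on only about 30 pixels.

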